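Check both hand levers on a handlebar

ROBOT

A 6-joint arm with a two-finger parallel gripper is mounted at the origin on a cart in front of the work surface, level with it; the furniture and walls round the work are solid. World frame = base frame: x ahead of the robot, y to its left, z up, the work surface at z = 0. Lengths are in m, angles in rad, forces in N, time in s.
With the tool pointing down it reaches from about 0.375 to 0.975 m from the base axis. Payload 3.8 kg.
Tool frame: the origin (TCP) lies midway between the tips of the shut fingers; the grasp point (between the pads) lies 19 mm behind it; z points along the fingers, y is the direction in which the jaws open and shut (so a half turn about z gives the same grasp; the last joint's range is limited). The gripper opens to 85 mm and grips with 20 to 120 N. Pads are 22 mm wide; open, the fingers measure 114 mm over their backs; the gripper's body (76 mm by 85 mm) begins 54 mm behind the grasp point. The pads swing forward as they close: fully open they stand 13 mm farther back than shut.
Start: joints at [1.079, 0.264, 1.604, -0, 1.274, -0.037], TCP at [0.297, 0.606, 0.231] pointing down, gripper open.
Joint ranges: [-2.63, 2.63], [-0.94, 2.18], [0.31, 2.57], [-1.31, 4.45], [0, 2.66], [-2.55, 2.55]. Speed limits (rad/s): [2.57, 2.57, 3.14, 3.14, 3.14, 3.14].

INTERFACE

Orientations are given as a rotation vector (axis times angle).
In Python, from workcell import bot gives the robot as it stands.
- The arm moves only by the tool arm_command, never from a script. Its argument "targets" is text: rows parted by semicolons, each of 7 numbers parted by spaces: the shift along the tool's x, y, z in mm, then the turn, a rotation vector about the tool's x, y, z in degrees, then the opening, from 0 (shut) to 1 (fully open). A call has 1 to 10 rows; each row is the pose to reach, as a shift and turn from the pose commanded when the call began, along the tool's axes at that moment; what a row does not reach only later rows make up. A row lasts 1/12 s, in which the tool goes at most 41.7 mm and 7.16 degrees, less where a joint would pass 70% of its speed; a pose out of reach is approached as far as the arm can. A call with a gripper value outside its range is refused whole. The fingers move at their own pace and stop on an object; "newtons" is the grip in N (left out, the last holds). Time passes only in rows, so rows that repeat a pose let the fingers close. It gives the time, the measured TCP pose, the force and the opening at its end, in the units of the state.
- bot.read_state(): the state, without advancing time (a new reading comes with each control period).
- bot.read_camera(name): name is "side" or "top" or "wrist"; returns (picture, depth): 480x640x3 uint8, blue, green, red; 480x640 float32, m along the optical axis (not along the pixel's ray), 0 where there is no reading.
- bot.camera_params(name): a dict with "fov_y" (degrees; the focal length in pixels is half the picture's height over the tangent of half this angle, whatever the lens; pixels are square), "cx", "cy" (the principal point, pixels), "k1" (the pictures are not rectified: a ray, as slopes to the right and down, at radius r is drawn at 1 + k1 r^2 times it, then the intrinsics apply), "xyz" and "rotation" of the camera in the world; the wrist camera has in their place "T_tool_cam" (4x4, takes a point from camera to tool coordinates, whose origin is the TCP and whose axes are the flange's). Camera axes: x right, y up, looking along -z (the intrinsics and any distortion apply to the point x, -y, -z); pixel columns grow to the right and rows downward; lengths in m; the calibration is good to about 2 mm. A picture is of the moment at which its call begins: read the wrist's pose just before it. camera_params takes no time and is no camera call.
- bot.finish_job(): hands the job in, once; it reports no verdict.
The state is a dict: "time": time; "q": joint angles; "joint_vel": joint speeds; "joint_torque": joint torques, N m; "tool_pos": TCP position; "tcp_rot": TCP orientation; "wrist_force": force on the tool from outside, world axes, zero at the start; "torque": the same for the moment, N m; "width": opening from 0.0 (shut) to 1.0 (fully open).
Only numpy, scipy, OpenCV 4.12 (cv2) and the standard library are available. Lean on these libraries where they do the work, as an engineer would, in place of code of your own. Each camera call takes 0.05 s, during which the arm holds its last target.

TASK

Check the two brake levers of the scooter handlebar on the bench stand. With the outside of the fingers, press the lever on your left towards the bar until it comes up against its stop, keep it there for a second and let it spring back out; then do the same with the lever on your right. Only push the levers gently from outside: do not grasp or hook them, do not touch the bar or its grips, leave the loose things alone, and finish clear of everything.

Things in the scene. Friction and masses are not known exactly. Their poses are not given: they have to be found in the camera images.
- stand: Fixed bench stand carrying a scooter handlebar. Origin: centre of the underside of its round foot (124 mm across), on the table. Its -x axis points to the side the levers are on, roughly towards the robot; +y to the robot's left along the bar; z up. Its place and yaw (0.1 to 0.4 rad clockwise) vary; it does not move during the job.
- handlebar: Fixed bar with black rubber grips and lever brackets. Origin: middle of the bar, on its axis, 125 mm above the table; it runs 410 mm along y. Bar 22 mm thick; grips 32 mm thick, from 97 to 209 mm either side of the middle. Nothing of it stands over 22 mm above the axis. Must not be touched.
- left_press (a point): Point on the outer face of the left lever (aluminium blade, 16 mm high, 120 mm long, ball end, level with the bar), 27 mm short of the ball. It turns with the blade: its +x is the way to push, square to the face, towards the bar; +y runs to the ball end. The vertical pivot is at x = +6, y = -85 mm. The face is free from 25 to 105 mm from the pivot, with free air outside and above.
- left_lever (a joint): Swing of the left lever in rad: 0 released, 0.28 at its stop (clockwise from above; 24 mm of travel at the push point). A light spring returns it: about 1.3 N at the push point at first, 2.5 N just before the stop. The stop is hard; there the blade is about parallel to the bar and some 20 mm short of the grip.
- left_inner: Inner layer of the left lever's blade (4 mm thick, 85 mm long), on the side turned to the bar. Origin: its centre, 57 mm from the pivot. No finger may go behind the blade against it.
- right_press (a point): Point on the outer face of the right lever (aluminium blade, 16 mm high, 120 mm long, ball end, level with the bar), 27 mm short of the ball. It turns with the blade: its +x is the way to push, square to the face, towards the bar; -y runs to the ball end. The vertical pivot is at x = +6, y = +85 mm. The face is free from 25 to 105 mm from the pivot, with free air outside and above.
- right_lever (a joint): Swing of the right lever in rad: 0 released, 0.28 at its stop (anticlockwise from above; 24 mm of travel at the push point). A light spring returns it: about 1.3 N at the push point at first, 2.5 N just before the stop. The stop is hard; there the blade is about parallel to the bar and some 20 mm short of the grip.
- right_inner: Inner layer of the right lever's blade (4 mm thick, 85 mm long), on the side turned to the bar. Origin: its centre, 57 mm from the pivot. No finger may go behind the blade against it.
- masking_tape: Loose bystander, to be left alone: roll of masking tape lying flat, 104 mm across, 25 mm high. Origin: centre of its underside.
- pliers: Loose bystander, to be left alone: pair of pliers lying flat, 174 mm long, 16 mm high. Origin: centre of its underside.
- tape_measure: Loose bystander, to be left alone: pocket tape measure, 38x77 mm, 63 mm high. Origin: centre of its underside.
- bolt_0: Loose bystander, to be left alone: bolt standing on its head, 51 mm high. Origin: centre of its underside.
- spanner_0: Loose bystander, to be left alone: spanner lying flat, 193 mm long, 6 mm high. Origin: centre of its underside.

How it is judged:
By the outcome, as a careful person would: the job done as asked, in the order asked, and still so for the second after the job is handed in, with the robot touching nothing.
It also fails if it takes over 51 s, if anything falls off the work surface, if the arm or the gripper's body presses on something with over 40 N, if the wrist force passes 120 N, or if a joint passes its speed limit or range.

## Working session

There is one attempt and no reset: what is moved stays moved. The work goes in short steps, Python scripts to look and compute and a tool call to move; the robot and the scene stay as the last step left them, time stands still between calls to the robot, and variables do not carry over. Pictures are saved under pics/ and viewed, and the job is handed in when it is done.

Besides the shell and the picture viewer there is one more tool, called after ">>>" in YAML: its name, and indented under it one key for each argument. arm_command: Moves the arm, as the interface text tells. Its arguments: {"type":"object","properties":{"targets":{"type":"string"},"newtons":{"type":"number"}},"required":["targets"]}

```bash
mkdir -p pics; python3 - <<'E'
from workcell import bot
import cv2
s=bot.read_state();print(s)
for n in("top","side"):
    p,d=bot.read_camera(n);cv2.imwrite(f"pics/{n}0.png",p);print(n,bot.camera_params(n))
    import numpy as np;np.savez(f"{n}0.npz",p=p,d=d)
E
```

```text
{'time': 0.0, 'q': array([ 1.07907015e+00,  2.64745585e-01,  1.60540913e+00,  8.72598141e-06,
        1.27369785e+00, -3.68714351e-02]), 'joint_vel': array([ 0.0005165 ,  0.00125934, -0.0010331 ,  0.00216844, -0.00094108,
       -0.00130935]), 'joint_torque': array([ 5.52282727e-04, -5.15117884e+01, -3.67305851e+01,  7.46442311e-05,
        1.31824269e-02,  1.61514441e-05]), 'tool_pos': array([0.2961773 , 0.60571838, 0.22994816]), 'tcp_rot': array([-0.7082094 , -3.06010989,  0.00342252]), 'wrist_force': array([-0.65890825, -0.10898542,  0.02408749]), 'torque': array([0.01231549, 0.02968007, 0.01845049]), 'width': 1.0000151902387808}
top {'fov_y': 42.02337301434299, 'cx': 311.823420124661, 'cy': 234.1880011396141, 'k1': -0.11692014004883344, 'xyz': array([ 0.47171182, -0.15925172,  1.18307968]), 'rotation': array([ 0.1402326 , -0.11767413, -1.58143087])}
side {'fov_y': 55.18635297123291, 'cx': 319.1363961298617, 'cy': 239.72163695883484, 'k1': 0.00580074830794601, 'xyz': array([ 0.62134784, -0.87927557,  0.55026505]), 'rotation': array([ 1.02059155, -0.03441021, -0.02193585])}
```

View pics/top0.png

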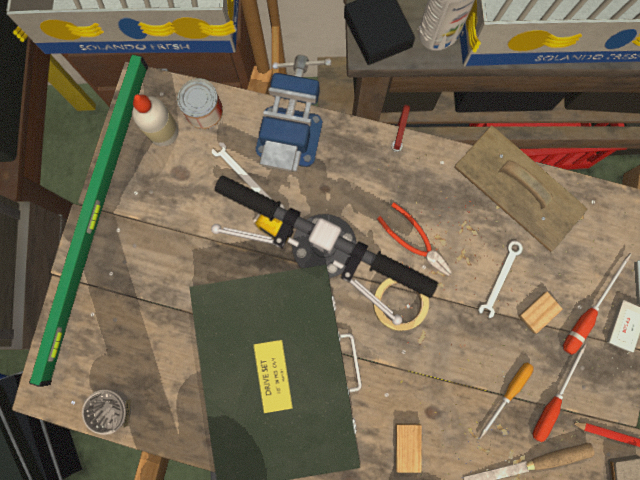

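View pics/side0.png

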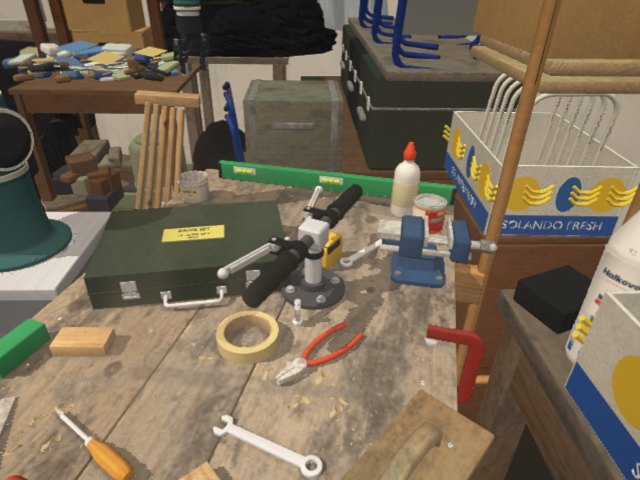

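Top view: the handlebar runs from (218,185) to (435,287). The ball ends are at (216,229) and (398,320), and a dark case lies in front of the levers. Next I'll measure these.

```bash
cat > h.py <<'E'
import numpy as np, cv2
from scipy.spatial.transform import Rotation as R
def ray(c,u,v):
    f=240/np.tan(np.radians(c['fov_y'])/2)
    K=np.array([[f,0,c['cx']],[0,f,c['cy']],[0,0,1]])
    p=cv2.undistortPoints(np.array([[[u,v]]],float),K,np.array([c['k1'],0,0,0,0.]))[0,0]
    return R.from_rotvec(c['rotation']).apply([p[0],-p[1],-1])
def plane(c,u,v,z):
    r=ray(c,u,v);return c['xyz']+r*(z-c['xyz'][2])/r[2]
def dep(c,u,v,d): return c['xyz']+ray(c,u,v)*d
E
python3 - <<'E'
from workcell import bot
from h import *
T=bot.camera_params('top');S=bot.camera_params('side')
t=np.load('top0.npz');s=np.load('side0.npz')
def q(c,n,im,u,v):
    dd=im['d'][v-1:v+2,u-1:u+2];dd=dd[dd>0];d=np.median(dd) if len(dd) else 0
    print(n,(u,v),np.round(dep(c,u,v,d),4))
for n,u,v in [('gripL',222,187),('gripR',430,285),('ballL',216,229),('ballR',398,320),('bracketL',280,238),('bracketR',348,272),('clampmid',324,235),('gripLi',262,205),('gripRi',385,266),('case tl',200,295),('case tr',322,275),('case mid',240,330),('case bl',215,470),('case br',350,460),('handle',350,365),('tape',385,312),('tapem',270,228)]: q(T,n,t,u,v)
for n,u,v in [('ballR',224,274),('case',130,240),('case',270,215),('ballL',317,189),('gripRend',255,292),('tape',240,330)]: q(S,n,s,u,v)
for n,im in(('t',t),('s',s)):
    p=im['p']
    c=p[160:340,190:450] if n=='t' else p[170:350,190:380]
    cv2.imwrite(f'pics/{n}crop.png',cv2.resize(c,None,fx=3,fy=3,interpolation=cv2.INTER_CUBIC))
E
```

```text
gripL (222, 187) [0.7298 0.0086 0.1375]
gripR (430, 285) [ 0.555  -0.3419  0.1407]
ballL (216, 229) [0.6572 0.019  0.1324]
ballR (398, 320) [ 0.4981 -0.2876  0.13  ]
bracketL (280, 238) [ 0.639  -0.0913  0.1379]
bracketR (348, 272) [ 0.5796 -0.2053  0.136 ]
clampmid (324, 235) [ 0.6417 -0.166   0.1459]
gripLi (262, 205) [ 0.6964 -0.0608  0.1391]
gripRi (385, 266) [ 0.5882 -0.2674  0.1406]
case tl (200, 295) [0.5487 0.0573 0.0696]
case tr (322, 275) [ 0.5817 -0.1617  0.0701]
case mid (240, 330) [ 0.4859 -0.015   0.07  ]
case bl (215, 470) [0.2432 0.0295 0.0684]
case br (350, 460) [ 0.2593 -0.2052  0.0708]
handle (350, 365) [ 0.4192 -0.2115 -0.0023]
tape (385, 312) [ 0.5119 -0.2664  0.1279]
tapem (270, 228) [ 0.6697 -0.0683  0.063 ]
ballR (224, 274) [ 0.5014 -0.2945  0.1296]
case (130, 240) [ 0.2857 -0.0986  0.0718]
case (270, 215) [0.5536 0.0032 0.0724]
ballL (317, 189) [0.655  0.0072 0.1329]
gripRend (255, 292) [ 0.5548 -0.3528  0.1394]
tape (240, 330) [ 5.154e-01 -2.804e-01  5.000e-04]
```

View pics/tcrop.png

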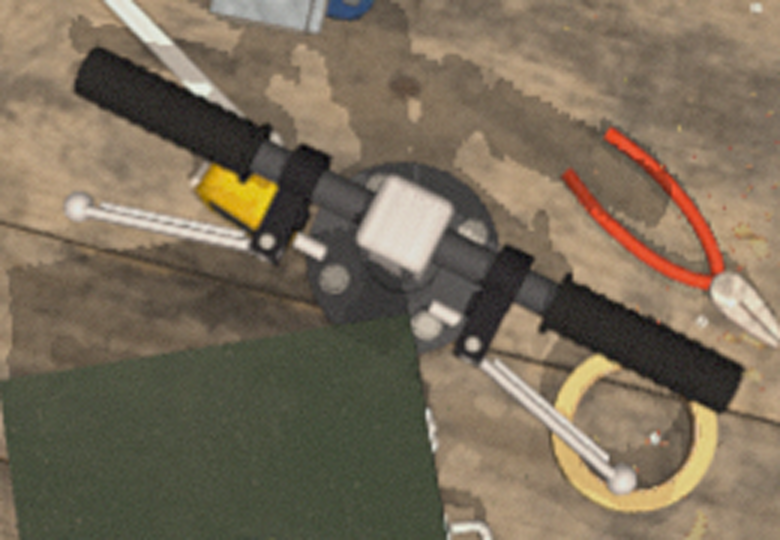

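View pics/scrop.png

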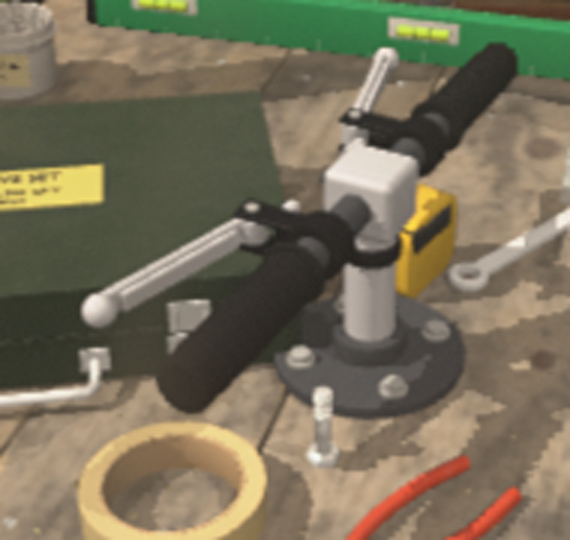

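```bash
python3 - <<'E'
from workcell import bot
from h import *
T=bot.camera_params('top');S=bot.camera_params('side')
t=lambda x,y:(x/3+190-1/3,y/3+160-1/3); s=lambda x,y:(x/3+190-1/3,y/3+170-1/3)
P={}
for n,a,z in [('ballL',t(78,206),.125),('ballR',t(621,480),.125),('pivL',t(267,241),.137),('pivR',t(473,345),.137),('endL',t(86,70),.125),('endR',t(732,391),.125)]:
    P[n]=plane(T,*a,z);print(n,P[n].round(4))
for n,a,z in [('ballL',s(387,57),.125),('ballR',s(98,310),.125),('pivL',s(355,116),.137),('pivR',s(254,208),.137)]:
    print('side',n,plane(S,*a,z).round(4))
    A,B=T['xyz'],S['xyz'];r1=P[n]-A;r2=ray(S,*a)
    k=np.linalg.lstsq(np.c_[r1,-r2],B-A,rcond=None)[0];x,y=A+k[0]*r1,B+k[1]*r2
    print('  tri',((x+y)/2).round(4),np.linalg.norm(x-y).round(4))
def y(a,b): d=P[a]-P[b];return np.arctan2(d[0],d[1])
print('yaw bar',y('endL','endR'),'piv',y('pivL','pivR'),'balls',y('ballL','ballR'),'levL',y('ballL','pivL'),'levR',y('pivR','ballR'))
for a,b in [('endL','endR'),('pivL','pivR'),('ballL','ballR'),('ballL','pivL'),('ballR','pivR')]:print(a,b,np.linalg.norm(P[a]-P[b]).round(4))
m=lambda a,b:(P[a]+P[b])/2
print(m('endL','endR'),m('pivL','pivR'))
E
```

```text
ballL [0.6597 0.0208 0.125 ]
ballR [ 0.4988 -0.286   0.125 ]
pivL [ 0.6357 -0.089   0.137 ]
pivR [ 0.575  -0.2041  0.137 ]
endL [0.7402 0.0172 0.125 ]
endR [ 0.5476 -0.3505  0.125 ]
side ballL [0.6593 0.0257 0.125 ]
  tri [0.6592 0.0204 0.1275] 0.0001
side ballR [ 0.4971 -0.2854  0.125 ]
  tri [ 0.4981 -0.2861  0.1256] 0.0015
side pivL [ 0.6346 -0.089   0.137 ]
  tri [ 0.6351 -0.089   0.1371] 0.0011
side pivR [ 0.5751 -0.2027  0.137 ]
  tri [ 0.5751 -0.204   0.1378] 0.0003
yaw bar 0.48238397976359426 piv 0.4854956416375432 balls 0.48291399630593723 levL 0.2149203407716795 levR 0.749093237118856
endL endR 0.4151
pivL pivR 0.1301
ballL ballR 0.3465
ballL pivL 0.113
ballR pivR 0.1125
[ 0.64392263 -0.16665983  0.125     ] [ 0.60536432 -0.14654088  0.137     ]
```

>>> arm_command:
  targets: "-529 -392 0 0 0 91.6 0;-529 -392 0 0 0 91.6 0;-529 -392 0 0 0 91.6 0;-529 -392 0 0 0 91.6 0;-529 -392 0 0 0 91.6 0;-529 -392 0 0 0 91.6 0;-529 -392 0 0 0 91.6 0;-529 -392 0 0 0 91.6 0;-529 -392 0 0 0 91.6 0;-529 -392 0 0 0 91.6 0"
  newtons: 20

```text
time: 0.93
tool_pos: [0.4884, 0.2344, 0.2309]
tcp_rot: [-2.371, -2.061, 0.001]
wrist_force: [0.4, -0.5, 0.1]
width: -0.002
```

```bash
cat > st.py <<'E'
from workcell import bot
from h import *
import sys
s=bot.read_state();M=R.from_rotvec(s['tcp_rot']).as_matrix();p=s['tool_pos']
print('t',round(s['time'],2),'p',p.round(4),'x',M[:,0].round(3),'y',M[:,1].round(3),'z',M[:,2].round(3),'F tool',(M.T@s['wrist_force']).round(2),'w',round(s['width'],3))
a=.484;n=np.array([np.cos(a),-np.sin(a),0]);u=np.array([np.sin(a),np.cos(a),0])
L=np.array([.648,-.0047,.125]);Rr=np.array([.5127,-.2623,.125])
for nm,q in(('L',L),('R',Rr)):
    d=q-p;print(nm,'press in tool axes mm',(M.T@d*1e3).round(1))
des=np.c_[u,n,[0,0,-1]]
print('turn needed deg',np.degrees(R.from_matrix(M.T@des).as_rotvec()).round(2))
E
python3 st.py
```

```text
t 0.93 p [0.4884 0.2344 0.2309] x [ 0.139  0.99  -0.   ] y [ 0.99  -0.139 -0.   ] z [-0. -0. -1.] F tool [-0.4   0.41 -0.11] w -0.002
L press in tool axes mm [-214.5  191.4  105.9]
R press in tool axes mm [-488.5   93.4  106. ]
turn needed deg [-0.02  0.02 19.71]
```

>>> arm_command:
  targets: "-196 140 50 0 0 19.7 0;-196 140 50 0 0 19.7 0;-196 140 50 0 0 19.7 0;-196 140 50 0 0 19.7 0;-196 140 50 0 0 19.7 0;-196 140 50 0 0 19.7 0;-196 140 50 0 0 19.7 0;-196 140 50 0 0 19.7 0;-196 140 50 0 0 19.7 0;-196 140 50 0 0 19.7 0"

```text
time: 1.77
tool_pos: [0.6003, 0.0246, 0.1813]
tcp_rot: [-2.683, -1.634, 0.0]
wrist_force: [-0.1, 0.5, 0.2]
width: 0.0
```

```bash
python3 st.py; python3 - <<'E'
from workcell import bot
import cv2
for n in('wrist','side'):
    p,d=bot.read_camera(n);cv2.imwrite(f'pics/{n}1.png',p)
E
```

```text
t 1.77 p [0.6003 0.0246 0.1813] x [0.459 0.888 0.   ] y [ 0.888 -0.459 -0.001] z [-0.  0. -1.] F tool [ 0.41 -0.28 -0.19] w 0.0
L press in tool axes mm [-4.1 55.8 56.3]
R press in tool axes mm [-295.1   53.9   56.2]
turn needed deg [-0.03 -0.01  0.4 ]
```

View pics/wrist1.png

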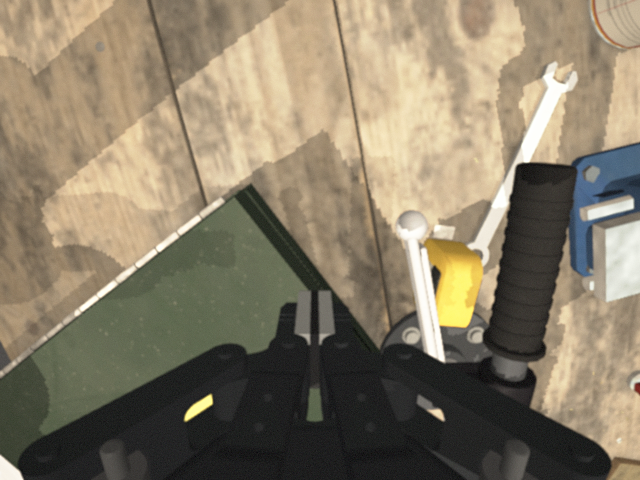

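View pics/side1.png

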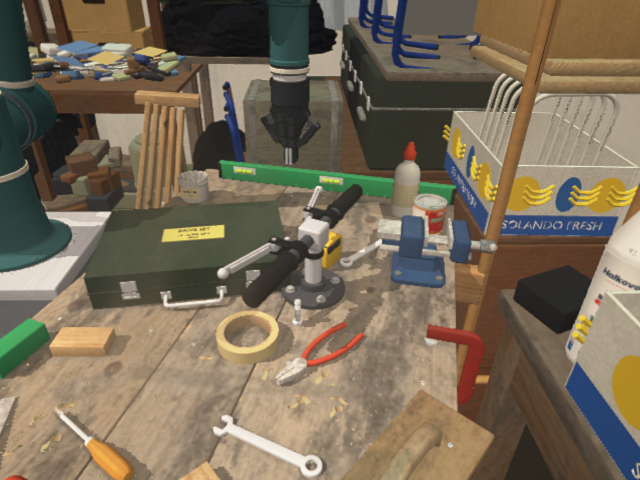

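The wrist view shows the shut fingertips at about (318,310), with wide knuckles on both sides along the jaw axis. The ball is at (412,225) and the grip is to the right. I'll measure how far the knuckles overhang at each height.

```bash
python3 - <<'E'
from workcell import bot
from h import *
c=bot.camera_params('wrist');print(c)
p,d=bot.read_camera('wrist')
f=240/np.tan(np.radians(c['fov_y'])/2);K=np.array([[f,0,c['cx']],[0,f,c['cy']],[0,0,1]])
v,u=np.mgrid[280:480,0:640]
q=cv2.undistortPoints(np.c_[u.ravel(),v.ravel()].astype(float)[:,None],K,np.array([c['k1'],0,0,0,0.]))[:,0]
dd=d[280:480].ravel();ok=dd>0
P=np.c_[q[:,0]*dd,-q[:,1]*dd,-dd,np.ones(len(dd))][ok]@c['T_tool_cam'].T
for z in range(-110,6,6):
    m=(P[:,2]>z/1e3)&(P[:,2]<=(z+6)/1e3)
    if m.sum()>5: print(z,m.sum(),'x',(P[m,0].min()*1e3).round(),(P[m,0].max()*1e3).round(),'y',(np.percentile(P[m,1],[1,50,99])*1e3).round())
E
```

```text
{'fov_y': 66.52346765499763, 'cx': 314.189160598216, 'cy': 240.93610144531448, 'k1': -0.07437066107255934, 'T_tool_cam': array([[-7.73162591e-05,  9.55794509e-01,  2.94035459e-01,
         7.43326782e-02],
       [ 9.99999983e-01,  1.23189322e-04, -1.37491649e-04,
        -3.75873867e-04],
       [-1.67635792e-04,  2.94035443e-01, -9.55794502e-01,
        -1.43318870e-01],
       [ 0.00000000e+00,  0.00000000e+00,  0.00000000e+00,
         1.00000000e+00]])}
-104 526 x 18.0 21.0 y [-19.  -8.  18.]
-98 4780 x 8.0 21.0 y [-59.   6.  58.]
-92 11875 x 2.0 18.0 y [-60.  -0.  60.]
-86 9005 x -2.0 18.0 y [-58.  -0.  57.]
-80 8791 x -10.0 18.0 y [-53.  -1.  53.]
-74 6711 x -10.0 18.0 y [-49.   4.  48.]
-68 3881 x -10.0 17.0 y [-45.   3.  44.]
-62 5894 x -10.0 13.0 y [-39.  -3.  38.]
-56 3631 x -12.0 14.0 y [-36.  -3.  35.]
-50 2313 x -14.0 14.0 y [-31.  -2.  30.]
-44 834 x -12.0 13.0 y [-19.  -0.  19.]
-38 610 x -12.0 11.0 y [-7. -0. 12.]
-32 620 x 5.0 11.0 y [-14.  -0.  13.]
-26 563 x 5.0 11.0 y [-14.  -0.  13.]
-20 505 x 5.0 11.0 y [-13.  -0.  13.]
-14 429 x 5.0 11.0 y [-13.  -0.  13.]
-8 153 x 6.0 11.0 y [-11.  -0.  11.]
```

>>> arm_command:
  targets: "-5 0 36 0 0 0.4 0;-5 0 71 0 0 0.4 0;-5 0 71 0 0 0.4 0;-5 10 71 0 0 0.4 0;-5 20 71 0 0 0.4 0;-5 26 71 0 0 0.4 0;-5 28 71 0 0 0.4 0;-5 28 71 0 0 0.4 0"

```text
time: 2.58
tool_pos: [0.6258, 0.0057, 0.1125]
tcp_rot: [2.688, 1.621, 0.005]
wrist_force: [0.4, 0.0, 0.3]
width: 0.001
```

```bash
python3 st.py; python3 - <<'E'
from workcell import bot
import cv2
p,d=bot.read_camera('wrist');cv2.imwrite('pics/wrist2.png',p)
p,d=bot.read_camera('side');cv2.imwrite('pics/side2.png',cv2.resize(p[80:320,190:430],None,fx=2.5,fy=2.5))
E
```

```text
t 2.58 p [0.6258 0.0057 0.1125] x [0.467 0.885 0.002] y [ 0.885 -0.467  0.003] z [ 0.004 -0.    -1.   ] F tool [ 0.17  0.31 -0.31] w 0.001
L press in tool axes mm [  1.1  24.6 -12.5]
R press in tool axes mm [-289.8   25.1  -12.9]
turn needed deg [ 0.2  -0.1  -0.08]
```

View pics/wrist2.png

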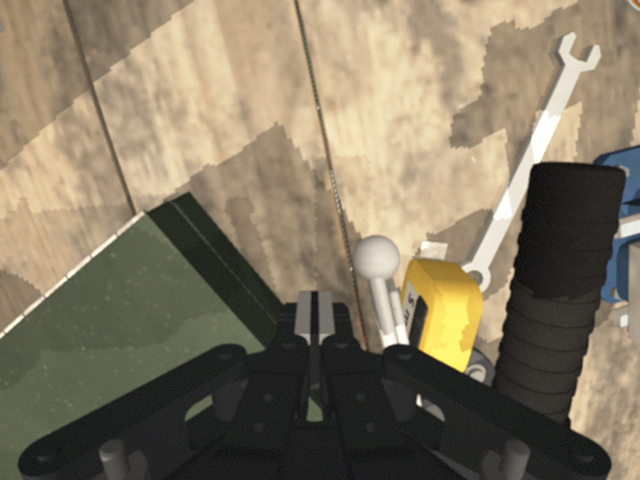

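View pics/side2.png

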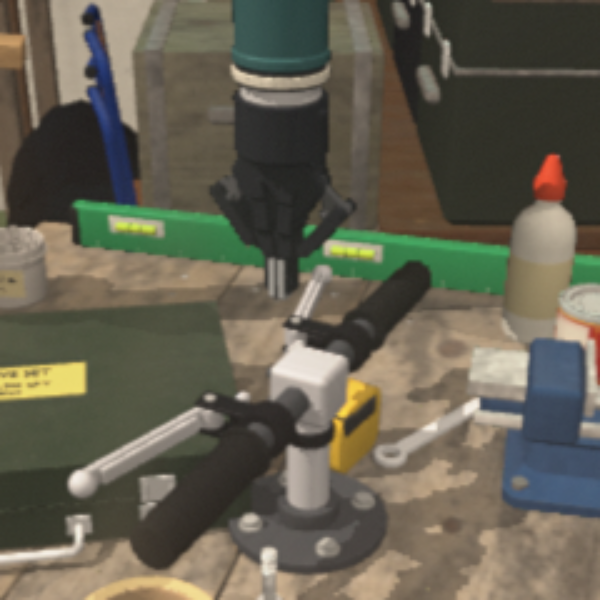

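>>> arm_command:
  targets: "-4 3 0 0 0 0 0;-4 5 0 0 0 0 0;-4 7 0 0 0 0 0;-4 9 0 0 0 0 0;-4 11 0 0 0 0 0;-4 13 0 0 0 0 0;-4 15 0 0 0 0 0;-4 17 0 0 0 0 0;-4 17 0 0 0 0 0;-4 17 0 0 0 0 0"

```text
time: 3.52
tool_pos: [0.6364, -0.0051, 0.11]
tcp_rot: [-2.689, -1.623, 0.001]
wrist_force: [-1.6, 1.1, -0.1]
width: 0.0
```

```bash
python3 st.py
```

```text
t 3.52 p [ 0.6364 -0.0051  0.11  ] x [ 0.466  0.885 -0.   ] y [ 0.885 -0.466 -0.001] z [-0.001  0.    -1.   ] F tool [ 0.23 -1.97  0.06] w 0.0
L press in tool axes mm [  5.7  10.1 -15. ]
R press in tool axes mm [-285.2   10.4  -14.9]
turn needed deg [-0.04  0.01 -0.05]
```

>>> arm_command:
  targets: "0 2 0 0 0 0 0;0 4 0 0 0 0 0;0 6 0 0 0 0 0;0 8 0 0 0 0 0;0 10 0 0 0 0 0;0 12 0 0 0 0 0;0 14 0 0 0 0 0;0 15 0 0 0 0 0;0 16 0 0 0 0 0;0 16 0 0 0 0 0"

```text
time: 4.35
tool_pos: [0.6509, -0.0127, 0.1103]
tcp_rot: [2.69, 1.623, 0.0]
wrist_force: [-1.4, 3.1, 0.4]
width: -0.0
```

```bash
python3 st.py
```

```text
t 4.35 p [ 0.6509 -0.0127  0.1103] x [0.466 0.885 0.   ] y [ 0.885 -0.466  0.   ] z [ 0.  0. -1.] F tool [ 2.11 -2.67 -0.4 ] w -0.0
L press in tool axes mm [  5.8  -6.3 -14.7]
R press in tool axes mm [-285.2   -6.   -14.8]
turn needed deg [ 0.   -0.   -0.05]
```

>>> arm_command:
  targets: "0 1 0 0 0 0 0;0 2 0 0 0 0 0;0 2.5 0 0 0 0 0;0 3 0 0 0 0 0;0 3 0 0 0 0 0"

```text
time: 4.77
tool_pos: [0.6535, -0.014, 0.1103]
tcp_rot: [-2.69, -1.623, -0.0]
wrist_force: [-0.4, 3.1, -0.5]
width: 0.004
```

```bash
python3 st.py
```

```text
t 4.77 p [ 0.6535 -0.014   0.1103] x [0.466 0.885 0.   ] y [ 0.885 -0.466  0.   ] z [ 0.  0. -1.] F tool [ 2.55 -1.8   0.53] w 0.004
L press in tool axes mm [  5.7  -9.2 -14.7]
R press in tool axes mm [-285.3   -8.8  -14.7]
turn needed deg [ 0.   -0.01 -0.05]
```

```bash
python3 - <<'E'
from workcell import bot
import cv2
p,d=bot.read_camera('wrist');cv2.imwrite('pics/wrist3.png',p)
E
```

```text
(no output)
```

View pics/wrist3.png

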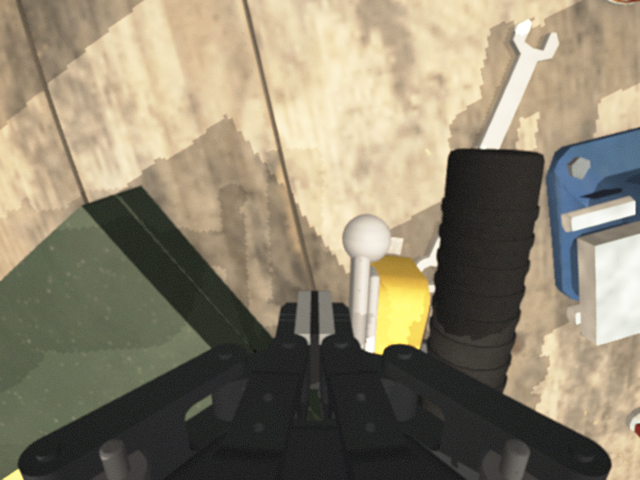

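>>> arm_command:
  targets: "0 0.5 0 0 0 0 0;0 1 0 0 0 0 0;0 1 0 0 0 0 0;0 1 0 0 0 0 0"

```text
time: 5.15
tool_pos: [0.6543, -0.0146, 0.1103]
tcp_rot: [-2.69, -1.623, -0.0]
wrist_force: [-1.0, 3.8, 0.0]
width: -0.004
```

```bash
python3 st.py
```

```text
t 5.15 p [ 0.6543 -0.0146  0.1103] x [0.466 0.885 0.   ] y [ 0.885 -0.466  0.   ] z [ 0.  0. -1.] F tool [ 2.88 -2.65 -0.01] w -0.004
L press in tool axes mm [  5.8 -10.2 -14.7]
R press in tool axes mm [-285.2   -9.8  -14.7]
turn needed deg [ 0.   -0.   -0.05]
```

The blade (355–370, 260–340) is now almost parallel to the grip, with a gap of about 60 px. I'll keep creeping towards the stop.

>>> arm_command:
  targets: "0 0.5 0 0 0 0 0;0 1 0 0 0 0 0;0 1 0 0 0 0 0;0 1 0 0 0 0 0"

```text
time: 5.48
tool_pos: [0.6546, -0.0147, 0.1103]
tcp_rot: [-2.689, -1.623, 0.001]
wrist_force: [-3.0, 4.4, 0.8]
width: -0.001
```

```bash
python3 st.py
```

```text
t 5.48 p [ 0.6546 -0.0147  0.1103] x [ 0.466  0.885 -0.   ] y [ 0.885 -0.466 -0.001] z [-0.001  0.001 -1.   ] F tool [ 2.48 -4.73 -0.78] w -0.001
L press in tool axes mm [  5.7 -10.5 -14.7]
R press in tool axes mm [-285.2  -10.1  -14.7]
turn needed deg [-0.08  0.   -0.05]
```

>>> arm_command:
  targets: "0 0.5 0 0 0 0 0;0 1 0 0 0 0 0;0 1 0 0 0 0 0;0 1 0 0 0 0 0"

```text
time: 5.82
tool_pos: [0.6547, -0.0148, 0.1102]
tcp_rot: [-2.688, -1.622, 0.003]
wrist_force: [-6.4, 5.4, 3.2]
width: 0.002
```

```bash
python3 st.py
```

```text
t 5.82 p [ 0.6547 -0.0148  0.1102] x [ 0.466  0.885 -0.   ] y [ 0.885 -0.466 -0.003] z [-0.003  0.001 -1.   ] F tool [ 1.78 -8.13 -3.18] w 0.002
L press in tool axes mm [  5.8 -10.7 -14.8]
R press in tool axes mm [-285.2  -10.3  -14.7]
turn needed deg [-0.18  0.02 -0.05]
```

The TCP has stopped moving while the force rose to 8 N, so this is the stop. I'll hold here for about 1.3 s.

>>> arm_command:
  targets: "0 0 0 0 0 0 0;0 0 0 0 0 0 0;0 0 0 0 0 0 0;0 0 0 0 0 0 0;0 0 0 0 0 0 0;0 0 0 0 0 0 0;0 0 0 0 0 0 0;0 0 0 0 0 0 0"

```text
time: 6.48
tool_pos: [0.6548, -0.0147, 0.1103]
tcp_rot: [-2.688, -1.622, 0.003]
wrist_force: [-4.6, 6.0, 2.4]
width: 0.0
```

>>> arm_command:
  targets: "0 0 0 0 0 0 0;0 0 0 0 0 0 0;0 0 0 0 0 0 0;0 0 0 0 0 0 0;0 0 0 0 0 0 0;0 0 0 0 0 0 0;0 0 0 0 0 0 0;0 0 0 0 0 0 0"

```text
time: 7.15
tool_pos: [0.6547, -0.0147, 0.1102]
tcp_rot: [-2.688, -1.622, 0.003]
wrist_force: [-5.3, 6.3, 1.8]
width: 0.002
```

```bash
python3 st.py
```

```text
t 7.15 p [ 0.6547 -0.0147  0.1102] x [ 0.466  0.885 -0.   ] y [ 0.885 -0.466 -0.003] z [-0.003  0.001 -1.   ] F tool [ 3.13 -7.68 -1.75] w 0.002
L press in tool axes mm [  5.8 -10.7 -14.8]
R press in tool axes mm [-285.2  -10.3  -14.7]
turn needed deg [-0.18  0.02 -0.05]
```

>>> arm_command:
  targets: "0 -3 0 0 0 0 0;0 -6 0 0 0 0 0;0 -9 0 0 0 0 0;0 -13 0 0 0 0 0;0 -17 0 0 0 0 0;0 -21 0 0 0 0 0;0 -26 0 0 0 0 0;0 -34 0 0 0 0 0;0 -44 0 0 0 0 0;0 -54 0 0 0 0 0"

```text
time: 7.98
tool_pos: [0.6078, 0.0101, 0.1105]
tcp_rot: [2.69, 1.623, 0.001]
wrist_force: [-0.7, 0.2, -0.1]
width: -0.003
```

```bash
python3 st.py; python3 - <<'E'
from workcell import bot
import cv2
p,d=bot.read_camera('wrist');cv2.imwrite('pics/wrist4.png',p)
E
```

```text
t 7.98 p [0.6078 0.0101 0.1105] x [0.466 0.885 0.   ] y [ 0.885 -0.466  0.001] z [ 0.001  0.    -1.   ] F tool [-0.15 -0.7   0.12] w -0.003
L press in tool axes mm [  5.6  42.5 -14.5]
R press in tool axes mm [-285.3   42.9  -14.6]
turn needed deg [ 0.04 -0.02 -0.05]
```

View pics/wrist4.png

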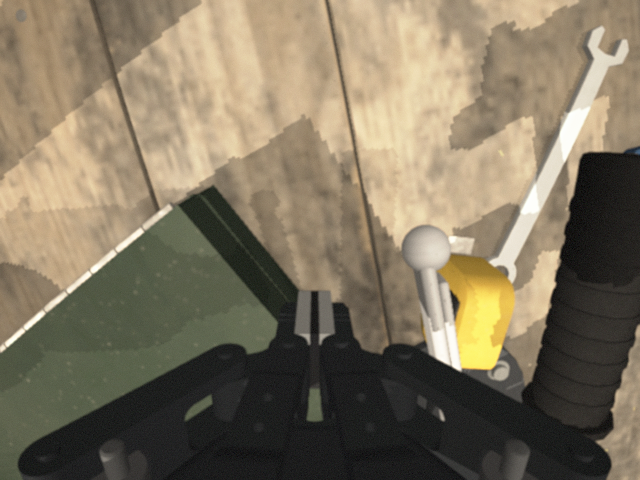

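The left lever has sprung back: the ball is at (427,247) and the blade is splayed outward again. Now I'll lift and go over to the right lever.

>>> arm_command:
  targets: "0 0 -40 0 0 0 0;0 0 -70 0 0 0 0;-40 0 -70 0 0 0 0;-80 0 -70 0 0 0 0;-120 0 -70 0 0 0 0;-160 0 -70 0 0 0 0;-200 0 -70 0 0 0 0;-240 0 -70 0 0 0 0;-280 0 -70 0 0 0 0;-280 0 -70 0 0 0 0"

```text
time: 8.87
tool_pos: [0.4747, -0.2432, 0.1806]
tcp_rot: [2.692, 1.615, -0.004]
wrist_force: [0.3, -0.1, -0.2]
width: -0.003
```

```bash
python3 st.py; python3 - <<'E'
from workcell import bot
import cv2
p,d=bot.read_camera('wrist');cv2.imwrite('pics/wrist5.png',p)
p,d=bot.read_camera('side');cv2.imwrite('pics/side5.png',p)
E
```

```text
t 8.87 p [ 0.4747 -0.2432  0.1806] x [ 0.47   0.882 -0.003] y [ 0.882 -0.47   0.001] z [-0.001 -0.003 -1.   ] F tool [0.01 0.28 0.24] w -0.003
L press in tool axes mm [292.2  40.7  54.7]
R press in tool axes mm [ 1.2 42.5 55.6]
turn needed deg [ 0.05  0.19 -0.33]
```

View pics/wrist5.png

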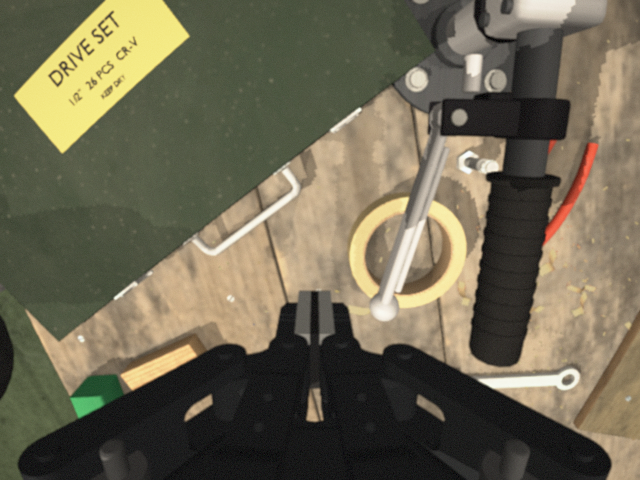

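View pics/side5.png

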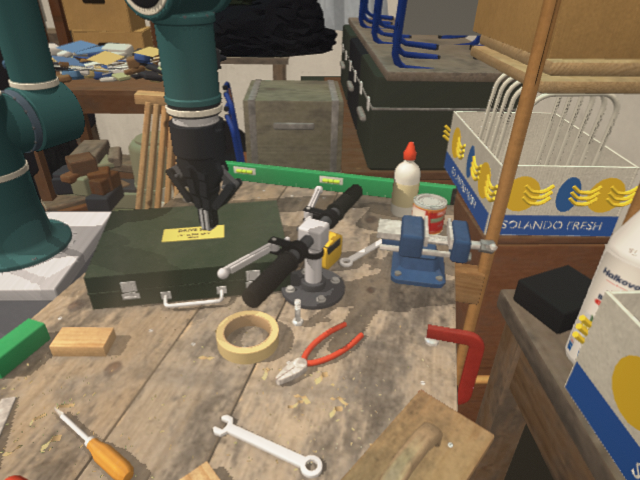

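>>> arm_command:
  targets: "0 0 0 0 0 0 0;0 0 35 0 0 0 0;0 0 70 0 0 0 0;0 5 70 0 0 0 0;0 12 70 0 0 0 0;0 16 70 0 0 0 0;0 18 70 0 0 0 0;0 18 70 0 0 0 0"

```text
time: 9.63
tool_pos: [0.4964, -0.2474, 0.1128]
tcp_rot: [2.686, 1.622, 0.004]
wrist_force: [1.1, 0.0, 0.4]
width: -0.004
```

```bash
python3 st.py; python3 - <<'E'
from workcell import bot
import cv2
p,d=bot.read_camera('wrist');cv2.imwrite('pics/wrist6.png',p)
E
```

```text
t 9.63 p [ 0.4964 -0.2474  0.1128] x [ 0.465  0.885 -0.   ] y [ 0.885 -0.465  0.005] z [ 0.004 -0.002 -1.   ] F tool [ 0.54  0.95 -0.38] w -0.004
L press in tool axes mm [285.3  21.3 -12.1]
R press in tool axes mm [ -5.6  21.5 -12.1]
turn needed deg [ 0.26  0.   -0.  ]
```

View pics/wrist6.png

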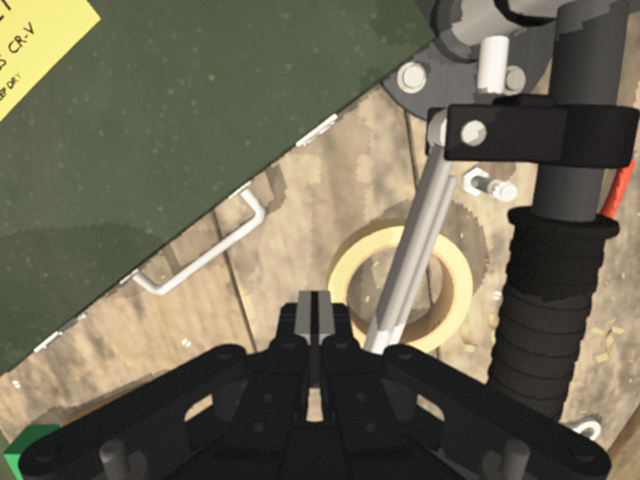

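The blade runs from (440,140) to (370,345), and the fingers are just outside it. Now pushing.

>>> arm_command:
  targets: "0 2 0 0 0 0 0;0 4 0 0 0 0 0;0 6 0 0 0 0 0;0 8 0 0 0 0 0;0 10 0 0 0 0 0;0 12 0 0 0 0 0;0 14 0 0 0 0 0;0 16 0 0 0 0 0;0 18 0 0 0 0 0;0 18 0 0 0 0 0"

```text
time: 10.52
tool_pos: [0.5095, -0.2549, 0.11]
tcp_rot: [-2.689, -1.623, 0.001]
wrist_force: [-1.0, 0.4, -0.5]
width: 0.001
```

```bash
python3 st.py
```

```text
t 10.52 p [ 0.5095 -0.2549  0.11  ] x [ 0.466  0.885 -0.   ] y [ 0.885 -0.466 -0.001] z [-0.001  0.    -1.   ] F tool [-0.13 -1.09  0.53] w 0.001
L press in tool axes mm [285.9   5.9 -15.1]
R press in tool axes mm [ -5.1   6.2 -15. ]
turn needed deg [-0.04  0.01 -0.05]
```

>>> arm_command:
  targets: "0 2 0 0 0 0 0;0 4 0 0 0 0 0;0 6 0 0 0 0 0;0 8 0 0 0 0 0;0 10 0 0 0 0 0;0 11 0 0 0 0 0;0 12 0 0 0 0 0;0 13 0 0 0 0 0;0 14 0 0 0 0 0;0 14 0 0 0 0 0"

```text
time: 11.35
tool_pos: [0.5221, -0.2615, 0.1102]
tcp_rot: [2.69, 1.623, -0.0]
wrist_force: [-2.7, -0.4, -0.8]
width: -0.001
```

```bash
python3 st.py; python3 - <<'E'
from workcell import bot
import cv2
p,d=bot.read_camera('wrist');cv2.imwrite('pics/wrist7.png',p)
E
```

```text
t 11.35 p [ 0.5221 -0.2615  0.1102] x [ 0.466  0.885 -0.   ] y [ 0.885 -0.466 -0.   ] z [-0. -0. -1.] F tool [-1.59 -2.19  0.78] w -0.001
L press in tool axes mm [285.9  -8.3 -14.8]
R press in tool axes mm [ -5.1  -7.9 -14.8]
turn needed deg [-0.    0.   -0.04]
```

View pics/wrist7.png

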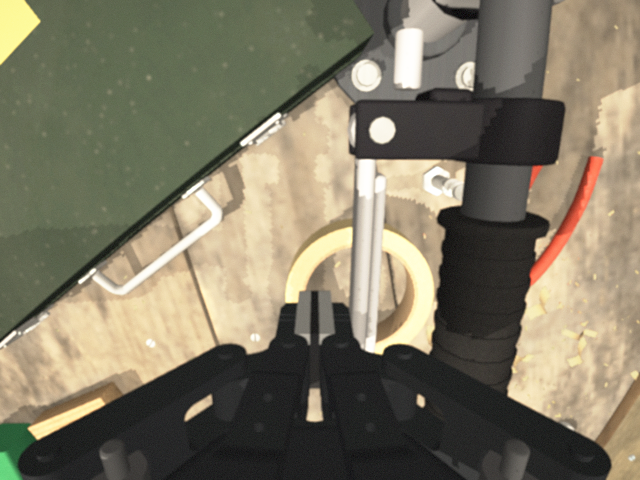

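The blade is almost parallel to the bar, so I'll creep to the stop.

>>> arm_command:
  targets: "0 0.5 0 0 0 0 0;0 1 0 0 0 0 0;0 1.5 0 0 0 0 0;0 2 0 0 0 0 0;0 2 0 0 0 0 0"

```text
time: 11.82
tool_pos: [0.5237, -0.2624, 0.1103]
tcp_rot: [-2.69, -1.623, 0.0]
wrist_force: [-3.6, -0.9, -0.7]
width: 0.001
```

```bash
python3 st.py
```

```text
t 11.82 p [ 0.5237 -0.2624  0.1103] x [ 0.466  0.885 -0.   ] y [ 0.885 -0.466 -0.   ] z [-0. -0. -1.] F tool [-2.45 -2.79  0.73] w 0.001
L press in tool axes mm [285.9 -10.2 -14.8]
R press in tool axes mm [ -5.1  -9.8 -14.7]
turn needed deg [-0.01  0.01 -0.05]
```

>>> arm_command:
  targets: "0 0.5 0 0 0 0 0;0 1 0 0 0 0 0;0 1 0 0 0 0 0;0 1 0 0 0 0 0"

```text
time: 12.15
tool_pos: [0.5246, -0.2628, 0.1103]
tcp_rot: [-2.69, -1.623, 0.0]
wrist_force: [-4.9, -0.4, 0.3]
width: -0.002
```

```bash
python3 st.py
```

```text
t 12.15 p [ 0.5246 -0.2628  0.1103] x [ 0.466  0.885 -0.   ] y [ 0.885 -0.466 -0.   ] z [-0.  0. -1.] F tool [-2.64 -4.13 -0.32] w -0.002
L press in tool axes mm [285.9 -11.1 -14.8]
R press in tool axes mm [ -5.1 -10.7 -14.7]
turn needed deg [-0.01  0.01 -0.05]
```

>>> arm_command:
  targets: "0 0.5 0 0 0 0 0;0 1 0 0 0 0 0;0 1 0 0 0 0 0;0 1 0 0 0 0 0"

```text
time: 12.48
tool_pos: [0.5247, -0.2629, 0.1102]
tcp_rot: [-2.688, -1.623, 0.002]
wrist_force: [-7.5, -0.2, 1.9]
width: -0.001
```

```bash
python3 st.py
```

```text
t 12.48 p [ 0.5247 -0.2629  0.1102] x [ 0.466  0.885 -0.   ] y [ 0.885 -0.466 -0.002] z [-0.002  0.001 -1.   ] F tool [-3.61 -6.54 -1.9 ] w -0.001
L press in tool axes mm [285.9 -11.3 -14.8]
R press in tool axes mm [ -5.1 -11.  -14.7]
turn needed deg [-0.11  0.01 -0.04]
```

This is the stop: movement has ended and the force rises with each step. One small step more, to match the left side, then hold.

>>> arm_command:
  targets: "0 0.5 0 0 0 0 0;0 0.5 0 0 0 0 0;0 0.5 0 0 0 0 0;0 0.5 0 0 0 0 0;0 0.5 0 0 0 0 0;0 0.5 0 0 0 0 0;0 0.5 0 0 0 0 0;0 0.5 0 0 0 0 0"

```text
time: 13.15
tool_pos: [0.5248, -0.263, 0.1102]
tcp_rot: [-2.688, -1.622, 0.003]
wrist_force: [-7.8, 0.2, 2.3]
width: -0.005
```

>>> arm_command:
  targets: "0 0 0 0 0 0 0;0 0 0 0 0 0 0;0 0 0 0 0 0 0;0 0 0 0 0 0 0;0 0 0 0 0 0 0;0 0 0 0 0 0 0;0 0 0 0 0 0 0;0 0 0 0 0 0 0"

```text
time: 13.82
tool_pos: [0.5248, -0.2629, 0.1102]
tcp_rot: [-2.688, -1.622, 0.003]
wrist_force: [-7.4, 1.2, 4.0]
width: 0.005
```

```bash
python3 st.py
```

```text
t 13.82 p [ 0.5248 -0.2629  0.1102] x [ 0.466  0.885 -0.   ] y [ 0.885 -0.466 -0.003] z [-0.003  0.001 -1.   ] F tool [-2.39 -7.13 -3.99] w 0.005
L press in tool axes mm [285.9 -11.3 -14.8]
R press in tool axes mm [ -5.1 -11.  -14.8]
turn needed deg [-0.16  0.01 -0.04]
```

>>> arm_command:
  targets: "0 -3 0 0 0 0 0;0 -6 0 0 0 0 0;0 -9 0 0 0 0 0;0 -13 0 0 0 0 0;0 -17 0 0 0 0 0;0 -21 0 0 0 0 0;0 -26 0 0 0 0 0;0 -34 0 0 0 0 0;0 -44 0 0 0 0 0;0 -56 0 0 0 0 0"

```text
time: 14.65
tool_pos: [0.4761, -0.2373, 0.1105]
tcp_rot: [2.689, 1.623, 0.001]
wrist_force: [-0.1, 0.5, -0.1]
width: 0.003
```

```bash
python3 st.py
```

```text
t 14.65 p [ 0.4761 -0.2373  0.1105] x [ 0.466  0.885 -0.   ] y [ 0.885 -0.466  0.001] z [ 0.001 -0.001 -1.   ] F tool [ 0.38 -0.26  0.15] w 0.003
L press in tool axes mm [286.   43.7 -14.5]
R press in tool axes mm [ -5.   44.1 -14.4]
turn needed deg [ 0.06  0.01 -0.05]
```

>>> arm_command:
  targets: "0 -5 -30 0 0 0 0;0 -20 -60 0 0 0 0;0 -40 -100 0 0 0 0;0 -60 -120 0 0 0 0;0 -60 -120 0 0 0 0;0 -60 -120 0 0 0 0;0 -60 -120 0 0 0 0;0 -60 -120 0 0 0 0"

```text
time: 15.32
tool_pos: [0.4226, -0.209, 0.2286]
tcp_rot: [-2.688, -1.622, 0.002]
wrist_force: [-0.2, -0.4, -1.0]
width: 0.003
```

```bash
python3 st.py; python3 - <<'E'
from workcell import bot
import cv2
a=[]
for n in('top','side'):
    p,d=bot.read_camera(n);cv2.imwrite(f'pics/{n}8.png',p)
E
```

```text
t 15.32 p [ 0.4226 -0.209   0.2286] x [0.466 0.885 0.   ] y [ 0.885 -0.466 -0.002] z [-0.002  0.001 -1.   ] F tool [-0.45  0.05  0.96] w 0.003
L press in tool axes mm [285.8 104.4 103.3]
R press in tool axes mm [ -5.1 104.8 103.3]
turn needed deg [-0.14 -0.   -0.05]
```

View pics/top8.png

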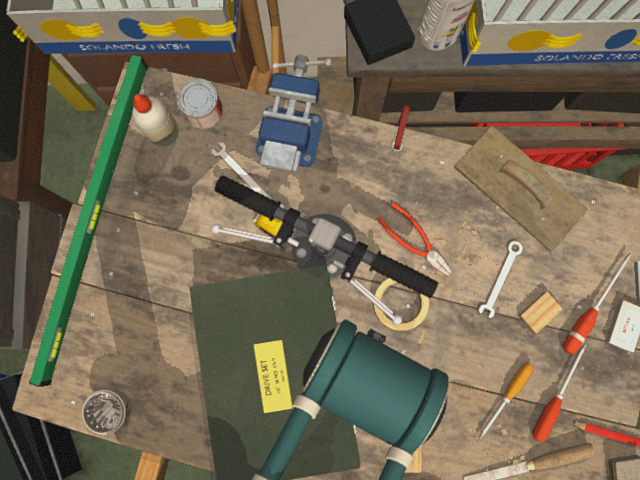

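View pics/side8.png

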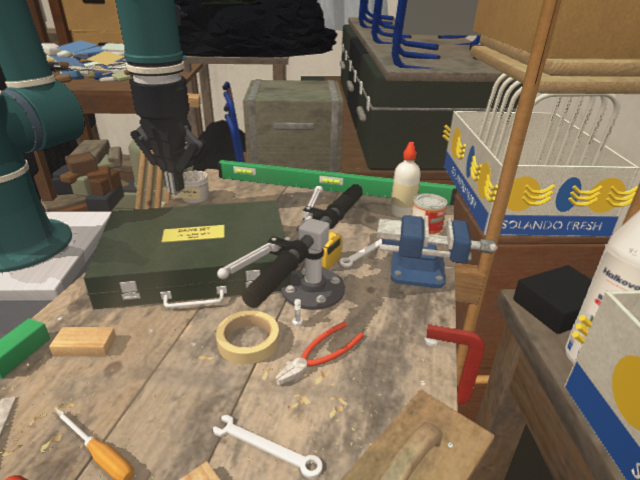

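Both balls are back at their starting pixels, (216,229) and (398,320) from the top and (317,189) and (224,274) from the side. The loose things haven't moved and the arm is clear.

```bash
python3 -c "
from workcell import bot
print(bot.finish_job())"
```

```text
the job is handed in; nothing more can be done
None
```

I pressed both levers to their stops, left first, then right. I used the backs of the shut fingers, from outside. I handed the job in at about 15.4 s.

- **At the stops:** on each side the tool stopped moving while the push force kept rising, to about 8 N on the left and 7 N on the right. I held the left for about 1.3 s and the right for at least 1.3 s, then backed off slowly so the lever followed the fingers out.
- **Last checks:** the final top and side pictures show both ball ends back at their starting pixels and the loose things where they were. The tool ended about 0.10 m outside and above the levers, and the wrist force was at noise level (1 N or less).
- **Disagreed:** I measured the stand's yaw as about 0.48 rad clockwise, outside the stated 0.1 to 0.4. The bar, the pivots and the balls all agreed on it, so I used the measured value. While pushing there was also a sideways force of 2 to 3.6 N, probably the blade rubbing along the finger.

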